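Dry-clamp a block to a strip with the ratchet clamp

ROBOT

A 7-joint arm with a two-finger parallel gripper is mounted at the origin on the work surface; the furniture and walls round the work are solid. World frame = base frame: x ahead of the robot, y to its left, z up, the work surface at z = 0. Lengths are in mm, angles in rad, forces in N, time in s.
With the tool pointing down it reaches from about 350 to 900 mm from the base axis. Payload 7.2 kg.
Tool frame: the origin (TCP) lies on the centre line of the jaws, within the pads' length; the fingertips stand 17 mm ahead of it and the grasp point (between the pads) lies 2 mm behind it; z points along the fingers, y is the line along which they close (so a half turn about z gives the same grasp; the last joint's range is limited). The gripper opens to 85 mm and grips with 20 to 120 N. Pads are 22 mm wide; open, the fingers measure 114 mm over their backs; the gripper's body (76 mm by 85 mm) begins 54 mm behind the grasp point. The pads swing forward as they close: fully open they stand 13 mm farther back than shut.
Start: joints at [1.258, 0.411, -0.013, 1.596, 0.006, 1.134, -0.082], TCP at [151.464, -606.372, 248.297] pointing down, gripper open.
Joint ranges: [-2.95, 2.95], [-0.29, 1.99], [-1.47, 1.44], [0.14, 2.54], [-1.03, 4.17], [0.13, 1.85], [-2.86, 2.86]. Speed limits (rad/s): [2.39, 2.39, 3.01, 3.01, 3.14, 3.14, 3.14].

INTERFACE

Orientations are given as a unit quaternion [w, x, y, z].
In Python, from plant import sense, read_camera, close_job gives the robot as it stands.
- The arm moves only by the tool arm_command, never from a script. Its argument "increments" is text: rows parted by semicolons, each of 6 numbers parted by spaces: the shift along the tool's x, y, z in cm, then the turn, a rotation vector about the tool's x, y, z in rad. In form: dx dy dz ax ay az; .... A call has 1 to 20 rows; each row shifts and turns the commanded pose from where the row before left it, along the tool's axes as they then stand; what a row does not reach is not made up. A row lasts 1/8 s, in which the tool goes at most 62.5 mm and 10.7 degrees, less where a joint would pass 70% of its speed; a pose out of reach is approached as far as the arm can. A call is refused whole if a number of a shift passes 6.25 or a number of a turn 0.188, either way. A call with a gripper value outside its range is refused whole. "hand" is the opening, from 0 (shut) to 1 (fully open), set as the call begins (left out, the last holds). The fingers move at their own pace and stop on an object; "newtons" is the grip in N (left out, the last holds). Time passes only in rows, so rows that do not move let the fingers close. It gives the time, the measured TCP pose, the force, the opening and the grip force at its end, in the units of the state.
- sense(): the state, without advancing time (a new reading comes with each control period).
- read_camera(name): name is "scene" or "top" or "wrist"; returns a dict with "image" (480x640x3 uint8, red, green, blue), "range_z" (480x640 float32, mm along the optical axis (not along the pixel's ray), 0 where there is no reading), "intrinsics" (3x3 intrinsics, pixels), "extrinsics" (4x4, takes a point from world to camera coordinates). Camera axes: x right, y up, looking along -z (the intrinsics and any distortion apply to the point x, -y, -z); pixel columns grow to the right and rows downward; lengths in mm; the calibration is good to about 2 mm. A picture is of the moment at which its call begins.
- close_job(): hands the job in; it is judged then, once.
The state is a dict: "t": time; "joints": joint angles; "joint_vel": joint speeds; "joint_efforts": joint torques, N m; "tcp_pos": TCP position; "orientation": TCP orientation; "ft_force": force on the tool from outside, world axes, zero at the start; "torque": the same for the moment, N m; "gripper_width": finger opening in mm; "finger_force": force on a finger pad.
Only numpy, scipy, OpenCV 4.12 (cv2) and the standard library are available. Lean on these libraries where they do the work, as an engineer would, in place of code of your own. Each camera call takes 0.05 s, during which the arm holds its last target. There are 200 camera calls.

TASK

Dry-clamp this stepped jig block before glue-up: lay the cream block flat on the clamp's board between the birch strip and the sprung pad, its long side along the strip and centred on it, and let go of it. Then work the lever back and forth, feeling the load, until the clamp holds the two pieces together with about 65 N (35 to 95 N is fine; never more than 120 N, that bruises the edges), and leave the lever parked at its outer stop. Do not disturb the red tin, the tape or the walnut offcut.

Things in the scene. Friction and masses are not known exactly. Their poses are not given: they have to be found in the camera images.
- clamp: Ratchet edge clamp on a plywood board (170 x 340, 18 thick) fixed on the saw table. Origin on the table under the board; its y axis is the clamping line, x points away from the robot at yaw 0. Board top (the bed) is 18 mm up. At -y a dark steel stop, 120 wide, 28 high over the bed, inner face at y = -120 mm. At +y a grey housing with toothed wheel and lever. The jaw on its rack slides to -y.
- clamp_mouth (a point): On the bed, centre line, y = -55 mm in the clamp's frame: middle of the mouth between stop and jaw. The jaw ends in a sprung pad (64 wide, top 20 mm over the bed) on a screw spindle; the last user left the spindle at an unknown setting: the pad face starts between y = -9 and +7 mm, so where the squeeze begins must be felt. Spring 9 N per mm; it bottoms at 103 N, then force shoots up.
- ratchet (a point): Top centre of the 68 mm ratchet wheel, 16 teeth. The lever swung counter-clockwise from above turns the wheel by a pawl and feeds the jaw 10 mm per rad; one notch = 0.393 rad = 3.9 mm = 35 N once tight. Swung back, the pawl clicks over the teeth and a second pawl holds the wheel at the last full notch (a part notch is lost). 2 to 3 notches a full swing. Over-tightening cannot be undone.
- lever (a joint): Lever angle, rad: 0 = parked at its outer stop (handle away from the work), 1.30 = inner stop, growing counter-clockwise from above (the feeding stroke, handle towards the stop end). At 0 it points 2.541 rad counter-clockwise from the clamp's +x axis. It stays where left. Push at the handle in N = (0.010 x squeeze in N + 0.09 friction) / 0.12: 3.7 N for 35 N, 6.2 for 65, 8.7 for 95.
- lever_handle (a point): Middle of the upright black barrel handle on the lever's end: 22 in diameter, it stands from 21 below to 20 above this point; the flat steel lever is under it. It moves on a circle of 120 radius about lever_pivot, at constant height. Sizes in mm.
- lever_pivot (a point): Point on the vertical lever axis at the height of lever_handle (in the clamp's frame x = 14, y = 125, z = 87.5). Sizes in mm.
- birch_strip: Thin pale wood strip 45 x 110 x 16, loose, lying flat on the bed by the stop (0 to 2 off it), its length across the clamping line. Origin: centre of its underside; own x = its 45 width, y = its 110 length. Sizes in mm.
- cream_block: Cream wood block 55 x 120 x 45 (the taller, thicker piece), loose, lying on the saw table right of the clamp. Origin: centre of its underside; own x = its 55 width (grasp across it), y = its 120 length, 45 high: taken by its upper 20 mm, fingers pass over the strip (16) and the pad (20).
- masking_tape: roll of masking tape, 105 across, 25 high, lying flat near the robot; origin at the centre of its underside. Bystander: leave it. Sizes in mm.
- screw_tin_1: red screw tin with a grey lid, 67 across, 58 high, right of the clamp; origin at the centre of its underside. Bystander: leave it. Sizes in mm.
- offcut_walnut: dark walnut offcut lying flat, 45x160x20 mm, behind the ratchet clamp; origin at the centre of its underside. Bystander: leave it.
Things that resemble listed ones, but are neither listed nor needed, are in the scene too. What is shaped like the cream_block but green is not meant. Leave any orange look-alike of the birch_strip alone.

How it is judged:
By the outcome, as a careful person would: the job done as asked, in the order asked, and still so for the second after the job is handed in, with the robot touching nothing.
It also fails if it takes over 72 s, if anything falls off the work surface, if the arm or the gripper's body presses on something with over 40 N, if the wrist force passes 120 N, or if a joint passes its speed limit or range.

## Working session

There is one attempt and no reset: what is moved stays moved. The work goes in short steps, Python scripts to look and compute and a tool call to move; the robot and the scene stay as the last step left them, time stands still between calls to the robot, and variables do not carry over. Pictures are saved under pics/ and viewed, at most 10 in all, crops included, and the job is handed in when it is done.

Besides the shell and the picture viewer there is one more tool, called after "Request:" as name(argument=value, ...) on one line, values as JSON. arm_command: Moves the arm, as the interface text tells. Its arguments: {"type":"object","properties":{"increments":{"type":"string"},"hand":{"type":"number"},"newtons":{"type":"number"}},"required":["increments"]}

```bash
mkdir -p pics; ls; cat > h.py <<'E'
import numpy as np, cv2
from plant import sense, read_camera, close_job
def grab(n):
    d=read_camera(n); return d
def cast(d,u,v,z):
    K=np.array(d["intrinsics"]);E=np.array(d["extrinsics"]);R=E[:3,:3];t=E[:3,3]
    uv=np.atleast_2d(np.c_[u,v]).astype(float)
    r=np.c_[(uv[:,0]-K[0,2])/K[0,0],-(uv[:,1]-K[1,2])/K[1,1],-np.ones(len(uv))]@R
    c=-R.T@t; s=(z-c[2])/r[:,2]
    return c+s[:,None]*r
def cloud(d):
    K=np.array(d["intrinsics"]);E=np.array(d["extrinsics"]);Z=d["range_z"]
    v,u=np.mgrid[:480,:640]
    P=np.stack([(u-K[0,2])/K[0,0]*Z,-(v-K[1,2])/K[1,1]*Z,-Z],-1)
    return (P-E[:3,3])@E[:3,:3]
def save(d,f): cv2.imwrite(f,d["image"][:,:,::-1])
E
python3 - <<'E'
from h import *
s=sense(); print({k:np.round(v,3) for k,v in s.items()})
for n in("top","scene"):
    d=grab(n); np.savez(n+"0.npz",**d); save(d,f"pics/{n}0.png"); print(n,d["intrinsics"],np.round(d["extrinsics"],3))
E
```

```text
pics
{'t': np.float64(0.0), 'joints': array([ 1.258,  0.412, -0.013,  1.597,  0.006,  1.134, -0.082]), 'joint_vel': array([ 0.001, -0.   ,  0.001,  0.001, -0.001, -0.001,  0.002]), 'joint_efforts': array([ 0.0000e+00, -6.0062e+01,  6.8200e-01, -2.9941e+01,  1.4000e-02,
        1.1000e-02, -0.0000e+00]), 'tcp_pos': array([ 151.323, -605.898,  247.456]), 'orientation': array([-0.001,  0.993,  0.122, -0.   ]), 'ft_force': array([-0.626,  0.16 , -0.221]), 'torque': array([ 0.002, -0.022,  0.04 ]), 'finger_force': np.float64(0.0), 'gripper_width': np.float64(85.421)}
top [[494.06578746   0.         316.25170119]
 [  0.         494.06578746 241.57762355]
 [  0.           0.           1.        ]] [[ 4.700000e-02 -9.990000e-01 -3.000000e-03 -1.252140e+02]
 [ 9.740000e-01  4.600000e-02  2.200000e-01 -5.098710e+02]
 [-2.200000e-01 -1.300000e-02  9.760000e-01 -1.094711e+03]
 [ 0.000000e+00  0.000000e+00  0.000000e+00  1.000000e+00]]
scene [[576.44319251   0.         321.89674044]
 [  0.         576.44319251 249.21876847]
 [  0.           0.           1.        ]] [[-6.200000e-01 -7.840000e-01  1.000000e-02  2.376840e+02]
 [ 4.890000e-01 -3.770000e-01  7.870000e-01 -3.186020e+02]
 [-6.130000e-01  4.930000e-01  6.170000e-01 -1.113524e+03]
 [ 0.000000e+00  0.000000e+00  0.000000e+00  1.000000e+00]]
```

View pics/top0.png

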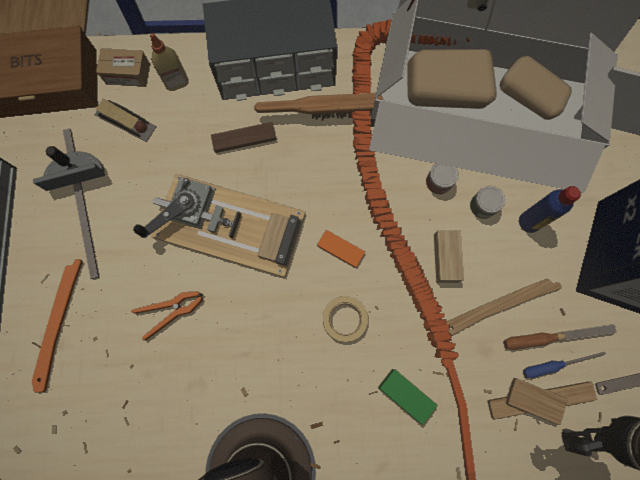

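View pics/scene0.png

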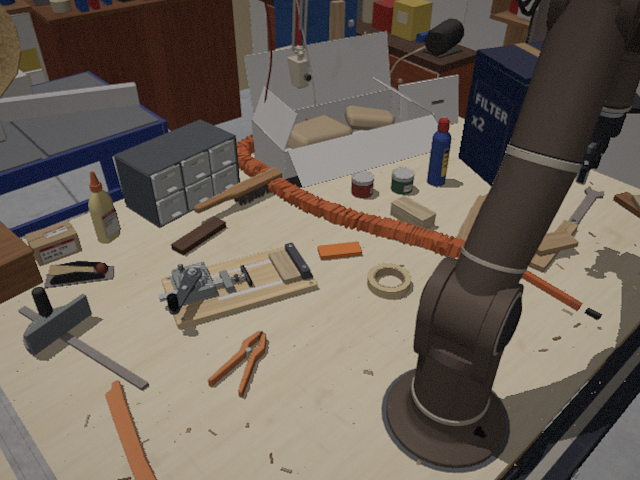

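The top view shows the clamp around (235,225), with the stop at (288,245) and the handle at (140,230). The birch strip is at (277,238), the tape at (346,320), the walnut offcut at (244,138) and an orange look-alike at (341,248).

There are three candidates for the cream block: pale wood at (450,257), a green block at (408,397), and a wood piece lying on a strip at (537,400). (450,257) fits best, since it is cream, flat on the table, right of the clamp and about 55x120. I'll confirm it in a crop and measure.

```bash
cat > m.py <<'E'
from h import *
d=dict(np.load("top0.npz")); P=cloud(d); im=d["image"]
c=np.hstack([cv2.resize(im[175:300,110:320],None,fx=2.4,fy=2.4,interpolation=cv2.INTER_CUBIC),cv2.resize(im[175:300,405:525],None,fx=2.4,fy=2.4,interpolation=cv2.INTER_CUBIC)])
cv2.imwrite("pics/c1.png",c[:,:,::-1])
def comp(m,uv):
    n,l,st,_=cv2.connectedComponentsWithStats(m.astype(np.uint8),connectivity=4); return l==l[uv[1],uv[0]]
def rect(m,z=None):
    v,u=np.nonzero(m); zz=np.median(P[m][:,2]) if z is None else z
    Q=cast(d,u,v,zz)[:,:2].astype(np.float32); return zz,cv2.minAreaRect(Q)
Z=P[...,2]
print("table z",np.median(Z[300:380,220:300]))
for n,uv,lo,hi in(("block",(450,255),33,60),("strip?",(277,235),26,40),("tin",(488,200),45,75),("tin2",(442,178),40,75),("tape",(330,320),12,40),("walnut",(244,139),10,30),("stop",(288,242),39,60),("wood2",(537,400),10,80)):
    m=comp((Z>lo)&(Z<hi),uv); print(n,m.sum(),*rect(m))
hm=(Z>8)&(Z<600); m=comp(hm,(290,262)); print("board",m.sum(),rect((Z>10)&(Z<26)&m,18))
# heights of key things
for uv in((140,230),(185,202),(235,222),(250,225),(385,210),(400,240),(410,260),(395,60)): print(uv,np.round(P[uv[1],uv[0]]))
print("hose max z near path",np.percentile(Z[150:300,360:425],99))
E
python3 m.py
```

```text
table z 0.04336966180563236
block 1243 44.93762949348932 ((500.9968566894531, -414.0050964355469), (119.15072631835938, 57.32630920410156), 2.684070587158203)
strip? 840 34.43842229705537 ((528.0289916992188, 2.6218605041503906), (44.58122634887695, 110.74366760253906), 75.51524353027344)
tin 649 56.573948346662284 ((637.0331420898438, -508.0827331542969), (66.98844909667969, 67.90044403076172), 2.6699111461639404)
tin2 6021 55.02863118698881 ((765.0904541015625, -334.10211181640625), (722.6446533203125, 424.694091796875), 47.7132568359375)
tape 925 25.19643725637767 ((343.66192626953125, -175.80255126953125), (103.17625427246094, 102.04144287109375), 2.548830509185791)
walnut 1132 20.452067483159453 ((786.621337890625, 96.83292388916016), (50.014957427978516, 159.69430541992188), 15.141587257385254)
stop 469 46.09314740876278 ((521.2693481445312, -32.010528564453125), (22.629240036010742, 119.9515609741211), 75.51522827148438)
wood2 2748 34.54348448918637 ((182.37973022460938, -618.1678466796875), (237.0747528076172, 92.93514251708984), 89.76506805419922)
board 189627 (18, ((0.0, 0.0), (0.0, 0.0), 0.0))
(140, 230) [513. 296. 103.]
(185, 202) [591. 209.  76.]
(235, 222) [558.  95.  39.]
(250, 225) [557.  62.  18.]
(385, 210) [ 602. -261.   46.]
(400, 240) [ 532. -299.   39.]
(410, 260) [ 484. -321.   48.]
(395, 60) [ 906. -258.  195.]
hose max z near path 74.11524287326851
```

View pics/c1.png

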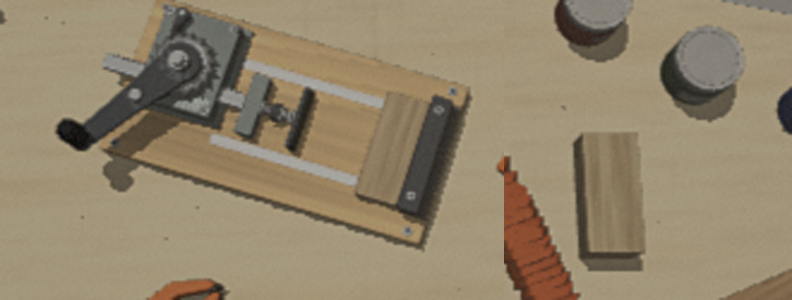

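The crop confirms the cream block: pale wood at crop (610,193), flat on the table. The red tin at crop (595,12) and the hose at (525,230) are close by. Next I'll check the hose clearance and locate the handle and clamp axis, then plan the approach.

```bash
cat >> h.py <<'E'
def psi(s):
    w,x,y,z=s["orientation"]; return 2*np.arctan2(y,x) if x>0 else 2*np.arctan2(-y,-x)
def plan(x,y,z,ps,s=None,p0=None):
    """cm in tool axes as now; turn about tool z"""
    if p0 is None:
        s=s or sense(); p0=s["tcp_pos"]; a=psi(s)
    else: p0,a=np.array(p0[:3]),p0[3]
    dx,dy,dz=np.array([x,y,z])-p0; a0=(a+np.pi)%(2*np.pi)-np.pi
    return np.round([(dx*np.cos(a)+dy*np.sin(a))/10,(dx*np.sin(a)-dy*np.cos(a))/10,-dz/10,a0-ps],3)
E
python3 - <<'E'
from h import *
d=dict(np.load("top0.npz")); P=cloud(d); Z=P[...,2]
m=(abs(P[...,0]-501)<20)&(P[...,1]>-383)&(P[...,1]<-250)&(Z>12); print("hose y min,z",P[m][:,1].min(),P[m][:,2].max())
m=(P[...,2]>98)&(P[...,2]<115)&(abs(P[...,0]-517)<40)&(abs(P[...,1]-300)<40); Q=P[m]; print("handle",m.sum(),Q.mean(0),Q.min(0),Q.max(0))
# board edges: bed plane rect
m=(Z>14)&(Z<22)&(P[...,0]>430)&(P[...,0]<690)&(P[...,1]>-90)&(P[...,1]<290); print("bed",cv2.minAreaRect(P[m][:,:2].astype(np.float32)))
y=np.array([.25,.968]);x=np.array([.968,-.25]);O=np.array([554.1,95.1])
L=np.stack([(P[...,:2]-O)@x,(P[...,:2]-O)@y],-1)
m=(Z>30)&(Z<44)&(abs(L[...,0])<32)&(L[...,1]>-40)&(L[...,1]<60); Q=L[m]; print("pad/jaw y hist",np.histogram(Q[:,1],bins=np.arange(-40,61,5)))
print("plan",plan(501,-414,150,.0468),plan(501,-414,40,.0468,p0=(501,-414,150,.0468)))
E
```

```text
hose y min,z -344.1872184744067 52.05923249958887
handle 79 [515.15061302 298.81514927 105.64712531] [505.78354744 290.27442204  98.50460224] [526.88617802 309.87150756 113.37161866]
bed ((559.1931762695312, 114.94123077392578), (340.25823974609375, 170.93760681152344), 75.91132354736328)
pad/jaw y hist (array([ 0,  0,  0,  0,  0,  0,  0, 45, 54, 24,  9,  9, 20, 14,  7, 10, 48,
       52, 52, 51]), array([-40, -35, -30, -25, -20, -15, -10,  -5,   0,   5,  10,  15,  20,
        25,  30,  35,  40,  45,  50,  55,  60]))
plan [ 38.576 -10.147   9.751   0.198] [ 0.  0. 11.  0.]
```

Request:
arm_command(increments="3.86 -1.015 0.97 0 0 0;3.86 -1.015 0.97 0 0 0;3.86 -1.015 0.97 0 0 0;3.86 -1.015 0.97 0 0 0;3.86 -1.015 0.97 0 0 0;3.86 -1.015 0.97 0 0 0;3.86 -1.015 0.97 0 0 0;3.86 -1.015 0.97 0 0 0;3.86 -1.015 0.97 0 0 0;3.86 -1.015 0.97 0 0 0;0 0 0 0 0 0.099;0 0 0 0 0 0.099;0 0 0 0 0 0;0 0 0 0 0 0", hand=0.87, newtons=40)

```text
t: 1.85
tcp_pos: [501.2, -414.3, 151.1]
orientation: [-0.0, 1.0, 0.024, -0.0]
ft_force: [-0.7, 0.3, 0.4]
gripper_width: 74.6
finger_force: 0.0
```

```bash
python3 - <<'E'
from h import *
s=sense(); print(np.round(s["tcp_pos"],1),psi(s),s["orientation"],s["gripper_width"])
d=grab("wrist"); save(d,"pics/w1.png"); P=cloud(d); Z=P[...,2]
m=(abs(Z-45)<6)&(abs(P[...,0]-501)<90)&(abs(P[...,1]+414)<45); print(m.sum())
n,l,st,_=cv2.connectedComponentsWithStats(m.astype(np.uint8)); k=1+st[1:,4].argmax(); print(st[k],cv2.minAreaRect(P[l==k][:,:2].astype(np.float32)),np.median(P[l==k][:,2]))
E
```

```text
[ 501.2 -414.3  151.1] 0.04882221533866344 [-8.22374157e-05  9.99702047e-01  2.44086829e-02 -1.64075511e-04] 74.64432711134386
15076
[  279   157    90   179 15028] ((499.59344482421875, -414.5756530761719), (120.36272430419922, 54.9129524230957), 2.7181036472320557) 44.766513882131676
```

View pics/w1.png

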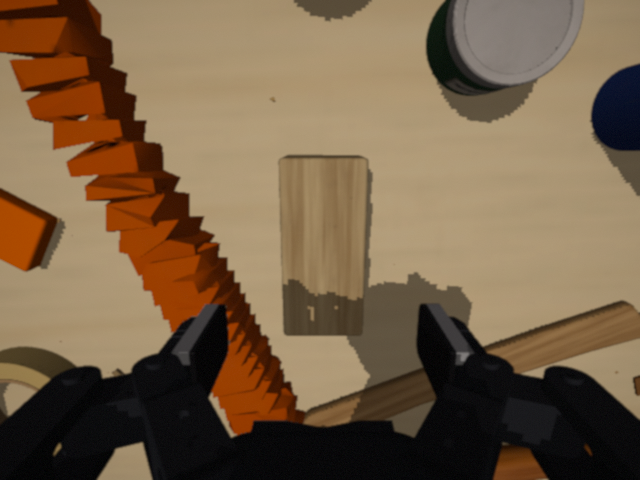

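The wrist view shows the cream block at (323,245), squarely between the fingers. The hose is to the left of the left finger. I'll descend and grasp.

Request:
arm_command(increments="-0.1 0 2.8 0 0 0;0 0 2.8 0 0 0;0 0 2.5 0 0 0;0 0 2 0 0 0;0 0 1 0 0 0;0 0 0 0 0 0;0 0 0 0 0 0")

```text
t: 2.78
tcp_pos: [500.9, -414.8, 41.2]
orientation: [0.0, 1.0, 0.023, 0.001]
ft_force: [-0.1, -1.0, -0.2]
gripper_width: 74.2
finger_force: 0.0
```

Request:
arm_command(increments="0 0 0 0 0 0;0 0 0 0 0 0;0 0 0 0 0 0;0 0 0 0 0 0;0 0 0 0 0 0;0 0 0 0 0 0", hand=0, newtons=45)

```text
t: 3.52
tcp_pos: [500.9, -414.9, 41.5]
orientation: [0.001, 1.0, 0.023, 0.001]
ft_force: [-0.7, -1.0, 6.4]
gripper_width: 54.2
finger_force: 49.0
```

Request:
arm_command(increments="0 0 -1 0 0 0;0 0 -2.5 0 0 0;0 0 -3.5 0 0 0;0 0 -3.5 0 0 0;0 0 -2 0 0 0;0.6 -4.5 -1 0 0 0;0.6 -4.7 -0.5 0 0 0;0.6 -4.7 0 0 0 0;0.6 -4.7 0 0 0 0;0.6 -4.7 0 0 0 0;0.6 -4.7 0 0 0 0;0.6 -4.7 0 0 0 0;0.6 -4.7 0 0 0 0;0.6 -4.7 0 0 0 0;0.6 -4.3 0 0 0 0;0.2 -0.2 0 0 0 0.1;0 0 0 0 0 0.1;0 0 0 0 0 0.098;0 0 0 0 0 0;0 0 0 0 0 0")

```text
t: 6.02
tcp_pos: [540.4, 54.0, 180.5]
orientation: [0.0, 0.992, -0.124, 0.0]
ft_force: [0.0, -1.1, -1.9]
gripper_width: 53.8
finger_force: 48.3
```

```bash
cat > strip.py <<'E'
from h import *
s=sense(); print(np.round(s["tcp_pos"],1),psi(s),s["gripper_width"],s["finger_force"])
d=grab("wrist"); np.savez("w2.npz",**d); P=cloud(d); Z=P[...,2]
def big(m,t):
    n,l,st,_=cv2.connectedComponentsWithStats(m.astype(np.uint8)); k=1+st[1:,4].argmax(); Q=P[l==k]; print(t,st[k],cv2.minAreaRect(Q[:,:2].astype(np.float32)),Q.mean(0))
A=(abs(P[...,0]-528)<90)&(abs(P[...,1]-0)<70)
big(A&(abs(Z-34)<4),"strip"); big(A&(abs(Z-46)<5),"stop")
save(d,"pics/w2.png")
E
python3 strip.py
```

```text
[540.4  54.  180.5] -0.24899619971683 53.81143225963409 48.27647030353546
strip [ 364  151   72  157 3397] ((529.3794555664062, 2.112255096435547), (48.0800895690918, 118.34979248046875), 74.97349548339844) [533.00675215 -12.42232808  33.81104369]
stop [ 421  151   45  162 5013] ((520.56103515625, -30.147415161132812), (22.7820987701416, 119.33079528808594), 75.81192016601562) [524.90475596 -30.14138097  45.5107761 ]
```

View pics/w2.png

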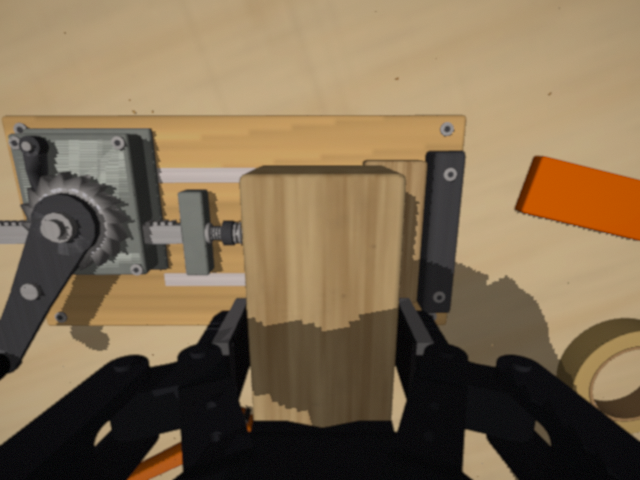

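The wrist view shows the held block at (325,290), parallel to the visible strip at (395,165) and the stop at (445,230), with the sprung-pad spindle at (233,232). The alignment is good, so I'll lower it.

Request:
arm_command(increments="0.18 -0.09 2 0 0 0;0 0 2.5 0 0 0;0 0 2.5 0 0 0;0 0 2.5 0 0 0;0 0 1.5 0 0 0;0 0 0.6 0 0 0;0 0 0.2 0 0 0;0 0 0 0 0 0;0 0 0 0 0 0")

```text
t: 7.2
tcp_pos: [542.9, 54.5, 62.9]
orientation: [-0.0, 0.992, -0.125, 0.001]
ft_force: [0.4, 0.3, -1.6]
gripper_width: 54.0
finger_force: 48.3
```

Request:
arm_command(increments="0 0 0.12 0 0 0;0 0 0 0 0 0;0 0 0 0 0 0")

```text
t: 7.58
tcp_pos: [542.4, 54.4, 61.1]
orientation: [0.0, 0.992, -0.125, 0.0]
ft_force: [-0.2, -0.8, -1.4]
gripper_width: 54.0
finger_force: 48.3
```

Request:
arm_command(increments="0 0 0.1 0 0 0;0 0 0.05 0 0 0;0 0 0 0 0 0;0 0 0 0 0 0")

```text
t: 8.07
tcp_pos: [542.5, 54.4, 59.6]
orientation: [0.0, 0.992, -0.125, -0.0]
ft_force: [0.5, 0.4, -1.4]
gripper_width: 53.9
finger_force: 48.3
```

Request:
arm_command(increments="0 0 0.1 0 0 0;0 0 0 0 0 0;0 0 0.05 0 0 0;0 0 0 0 0 0;0 0 0 0 0 0")

```text
t: 8.7
tcp_pos: [542.5, 54.4, 59.4]
orientation: [0.0, 0.992, -0.125, 0.0]
ft_force: [-5.5, -0.4, 14.6]
gripper_width: 54.0
finger_force: 50.1
```

Request:
arm_command(increments="0 0 -0.08 0 0 0;0 0 0 0 0 0;0 0 0 0 0 0")

```text
t: 9.07
tcp_pos: [542.5, 54.4, 59.4]
orientation: [0.0, 0.992, -0.125, 0.0]
ft_force: [-2.6, -0.7, 7.8]
gripper_width: 54.3
finger_force: 49.4
```

Request:
arm_command(increments="0 0 0 0 0 0;0 0 0 0 0 0;0 0 0 0 0 0;0 0 -0.5 0 0 0;0 0 -2 0 0 0;0 0 -3 0 0 0;0 0 -4 0 0 0;0 0 -4 0 0 0;0 0 -2 0 0 0;0 0 0 0 0 0;0 0 0 0 0 0", hand=0.9)

```text
t: 10.45
tcp_pos: [541.9, 54.3, 213.1]
orientation: [0.0, 0.992, -0.125, -0.001]
ft_force: [-0.0, 0.4, -0.2]
gripper_width: 76.8
finger_force: 0.0
```

```bash
cat > look.py <<'E'
import sys
from h import *
s=sense(); print(np.round(s["tcp_pos"],1),psi(s),s["gripper_width"],np.round(s["joints"],2))
y=np.array([.2487,.9686]);x=np.array([.9686,-.2487]);O=np.array([554.1,95.1])
for cam in("wrist","top"):
    d=grab(cam); np.savez(cam+"3.npz",**d); P=cloud(d); Z=P[...,2]; save(d,f"pics/{cam}{sys.argv[1]}.png")
    L=np.stack([(P[...,:2]-O)@x,(P[...,:2]-O)@y],-1)
    def big(m,t):
        n,l,st,_=cv2.connectedComponentsWithStats(m.astype(np.uint8))
        if n<2: return print(cam,t,"none")
        k=1+st[1:,4].argmax(); Q=L[l==k]; r=cv2.minAreaRect(Q.astype(np.float32)); print(cam,t,st[k,4],np.round(r[0],1),np.round(r[1],1),round(r[2],2),"z",np.median(Z[l==k]).round(1),"y",np.percentile(Q[:,1],[1,99]).round(1))
    A=(abs(L[...,0])<70)
    big(A&(abs(Z-63)<5)&(L[...,1]<0)&(L[...,1]>-90),"block")
    big(A&(abs(Z-34)<4)&(L[...,1]<-60)&(L[...,1]>-125),"strip")
    big(A&(abs(Z-46)<5)&(L[...,1]<-100),"stop")
    big((abs(L[...,0])<35)&(abs(Z-38)<5)&(L[...,1]>-20)&(L[...,1]<20),"pad")
    big((Z>102)&(Z<112)&(L[...,1]>80),"handle")
E
python3 look.py 3
```

```text
[541.9  54.3 213.1] -0.25113740650564986 76.80579690220674 [-0.06  0.32 -0.16  1.83  0.06  1.   -2.07]
wrist block 11043 [ -2.2 -42.2] [119.5  54.9] 0.04 z 62.8 y [-68.9 -15.6]
wrist strip 7228 [ -0.5 -96. ] [ 48.2 117.7] 89.27 z 33.8 y [-118.9  -72.8]
wrist stop 4047 [  -1.2 -129.7] [119.2  22.9] 0.32 z 45.6 y [-139.9 -118.6]
wrist pad 1013 [-2.   8.8] [63.9 21. ] 0.13 z 37.0 y [-1.6 18.7]
wrist handle 253 [-90.2 183.9] [ 8.9 19.6] 82.21 z 104.6 y [179.9 188.9]
top block 544 [-13.9 -44. ] [93.1 53.9] 0.64 z 63.3 y [-70.5 -21.5]
top strip 783 [ -3.  -93.6] [112.8  49.1] 0.32 z 34.3 y [-117.6  -70.3]
top stop 1266 [   1.6 -443.9] [213.8  46.5] 41.33 z 45.4 y [-517.1 -371.3]
top pad none
top handle 3692 [232.2 570.9] [183.4 199. ] 24.58 z 104.0 y [462.3 683.8]
```

View pics/wrist3.png

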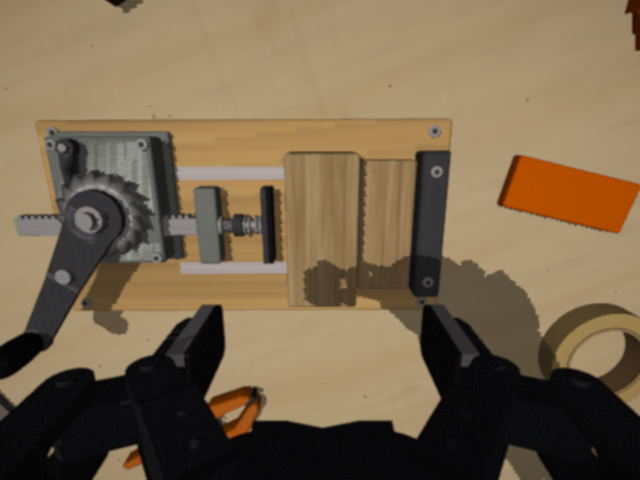

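The wrist view shows the block at (322,230), parallel to the strip at (387,225). The pad is at (267,224), about 13 mm short of the block, and the handle is at (22,352). The placement is good. Next I'll turn the tool so its x axis is radial to the lever, and look at the handle from close up.

Request:
arm_command(increments="0 0 0 0 0 -0.1815;0 0 0 0 0 -0.1815;0 0 0 0 0 -0.1815;0 0 0 0 0 -0.1815;0 0 0 0 0 -0.1815;0 0 0 0 0 -0.1815;0 0 0 0 0 -0.1815;0 0 0 0 0 -0.1815;0 0 0 0 0 -0.1815;0 0 0 0 0 -0.1815;0 0 0 0 0 -0.1815;0 0 0 0 0 -0.1815;0 0 0 0 0 -0.1815;0 0 0 0 0 -0.1815;0 0 0 0 0 0;0 0 0 0 0 0", hand=0.5)

```text
t: 12.55
tcp_pos: [542.2, 54.3, 213.3]
orientation: [-0.0, 0.415, 0.91, -0.0]
ft_force: [0.8, -0.4, 0.2]
gripper_width: 42.8
finger_force: 0.0
```

Request:
arm_command(increments="2.87 2.94 0.4 0 0 0;2.87 2.94 0.4 0 0 0;2.87 2.94 0.4 0 0 0;2.87 2.94 0.4 0 0 0;2.87 2.94 0.4 0 0 0;0 0 0 0 0 0;0 0 0 0 0 0")

```text
t: 13.42
tcp_pos: [558.4, 258.7, 193.5]
orientation: [-0.0, 0.414, 0.91, -0.001]
ft_force: [0.0, -0.0, -0.2]
gripper_width: 42.4
finger_force: 0.0
```

```bash
cat > hd.py <<'E'
from h import *
s=sense(); print(np.round(s["tcp_pos"],1),psi(s),s["gripper_width"],np.round(s["joints"],2))
d=grab("wrist"); save(d,"pics/wh.png"); P=cloud(d); Z=P[...,2]
for lo in (99,104):
    m=(Z>lo)&(Z<113)&(abs(P[...,0]-517)<40)&(abs(P[...,1]-301)<40); Q=P[m]
    if len(Q): c,r=cv2.minEnclosingCircle(Q[:,:2].astype(np.float32)); print(lo,len(Q),Q.mean(0).round(1),np.percentile(Q,[2,98],axis=0).round(1),c,r)
m=(Z>60)&(Z<72)&(abs(P[...,0]-560)<60)&(abs(P[...,1]-260)<60); print("lever",m.sum())
E
python3 hd.py
```

```text
[558.4 258.7 193.5] 2.2884222791681585 42.38672880242899 [-0.05  0.53 -0.65  1.65  0.35  1.08 -0.09]
99 1160 [514.5 303.  105.6] [[505.1 293.5 100.7]
 [524.  312.3 108.4]] (514.7518920898438, 302.6673889160156) 10.904129981994629
104 927 [514.5 302.7 106.3] [[506.1 294.1 104.1]
 [523.2 311.2 108.5]] (514.5150756835938, 302.7090759277344) 10.111037254333496
lever 6398
```

View pics/wh.png

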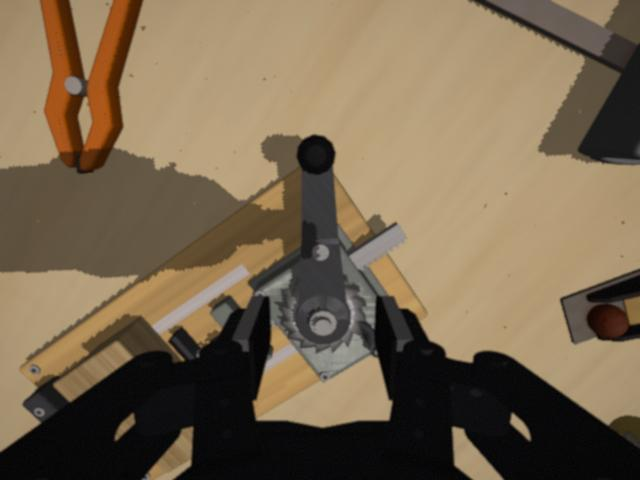

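The view shows the barrel handle at (316,154) and the wheel nut on the pivot at (323,322), with the lever running straight up the image. I'll measure the pivot from the nut and plan the descent.

```bash
python3 - <<'E'
from h import *
d=grab("wrist"); P=cloud(d)
q=P[319:326,320:327].reshape(-1,3); print("nut",np.median(q,0)); z=np.median(q[:,2])
pv=cast(d,323,322,z)[0]; hd=cast(d,316,154,107)[0]; print(pv,hd,np.hypot(*(hd-pv)[:2]),np.arctan2(*(hd-pv)[1::-1]))
print(plan(514.6,302.8,90,2.29))
E
```

```text
nut [594.34797015 216.92145822  77.80579528]
[594.43517405 217.10784386  77.80579528] [514.76265856 302.62356121 107.        ] 116.87877325232098 2.320836241714015
[ 6.312e+00 -3.790e-01  1.038e+01 -3.000e-03]
```

Request:
arm_command(increments="3.1 -0.2 2 0 0 -0.012;3.2 -0.18 2 0 0 0;0 0 2 0 0 0;0 0 2 0 0 0;0 0 1.5 0 0 0;0 0 0.9 0 0 0;0 0 0 0 0 0;0 0 0 0 0 0", hand=0.36)

```text
t: 14.52
tcp_pos: [514.3, 304.1, 90.4]
orientation: [0.0, 0.408, 0.913, 0.0]
ft_force: [-1.2, -0.3, 0.5]
gripper_width: 31.0
finger_force: 0.0
```

Request:
arm_command(increments="0 -0.4 0 0 0 0;-0.06 -1.2 0 0 0 -0.1;-0.06 -1.2 0 0 0 -0.1;-0.06 -1.2 0 0 0 -0.1;-0.06 -1.2 0 0 0 -0.1;-0.06 -1.2 0 0 0 -0.1;-0.06 -1.2 0 0 0 -0.1")

```text
t: 15.4
tcp_pos: [474.7, 240.2, 90.6]
orientation: [0.001, 0.118, 0.993, 0.0]
ft_force: [1.7, 1.4, 0.3]
gripper_width: 30.6
finger_force: 0.5
```

```bash
cat > f.py <<'E'
from h import *
s=sense(); a=psi(s)%(2*np.pi); F=s["ft_force"]; p=s["tcp_pos"]; C=np.array([595,213.5]); r=p[:2]-C; th=np.arctan2(r[1],r[0])%(2*np.pi)
t=np.array([-np.sin(th),np.cos(th)]); n=r/np.hypot(*r)
print("t",s["t"].round(2),"tcp",p.round(1),"rad",np.hypot(*r).round(1),"lever(tcp)",round(th-2.30,3),"psi-2.30",round(a-2.30,3),"push",round(-F[:2]@t,2),"radial",round(F[:2]@n,2),"Fz",round(F[2],2),"w",s["gripper_width"].round(1))
E
python3 f.py
```

```text
Traceback (most recent call last):
  File "f.py", line 4, in <module>
    print("t",s["t"].round(2),"tcp",p.round(1),"rad",np.hypot(*r).round(1),"lever(tcp)",round(th-2.30,3),"psi-2.30",round(a-2.30,3),"push",round(-F[:2]@t,2),"radial",round(F[:2]@n,2),"Fz",round(F[2],2),"w",s["gripper_width"].round(1))
              ^^^^^^^^^^^^
AttributeError: 'float' object has no attribute 'round'
```

Request:
arm_command(increments="-0.06 -1.2 0 0 0 -0.1;-0.06 -1.2 0 0 0 -0.1;-0.06 -1.2 0 0 0 -0.1;-0.06 -1.2 0 0 0 -0.1;-0.06 -1.2 0 0 0 -0.1;-0.06 -1.2 0 0 0 -0.1")

```text
t: 16.15
tcp_pos: [479.0, 169.3, 90.6]
orientation: [0.001, -0.181, 0.984, 0.0]
ft_force: [0.6, 2.4, 0.3]
gripper_width: 30.8
finger_force: 0.5
```

```bash
sed -i 's/s\["t"\].round(2)/round(s["t"],2)/' f.py; sed -i 's/s\["gripper_width"\].round(1)/round(float(s["gripper_width"]),1)/' f.py; python3 f.py
```

```text
t 16.15 tcp [479.  169.3  90.6] rad 124.1 lever(tcp) 1.206 psi-2.30 1.205 push 2.06 radial -1.4 Fz 0.29 w 30.8
```

Request:
arm_command(increments="-0.04 -0.72 0 0 0 -0.06;0 0 0 0 0 0;-0.06 1.2 0 0 0 0.1;-0.06 1.2 0 0 0 0.1;-0.06 1.2 0 0 0 0.1;-0.06 1.2 0 0 0 0.1;-0.06 1.2 0 0 0 0.1;-0.06 1.2 0 0 0 0.1;-0.06 1.2 0 0 0 0.1;-0.06 1.2 0 0 0 0.1;-0.06 1.2 0 0 0 0.1;-0.06 1.2 0 0 0 0.1;-0.06 1.2 0 0 0 0.1;-0.06 1.2 0 0 0 0.1;-0.02 0.7 0 0 0 0.06;0 0 0 0 0 0")

```text
t: 18.15
tcp_pos: [510.7, 302.0, 90.2]
orientation: [0.0, 0.408, 0.913, 0.0]
ft_force: [1.2, 0.7, 1.0]
gripper_width: 30.6
finger_force: 0.0
```

```bash
python3 f.py; cat > pad.py <<'E'
from h import *
y=np.array([.2487,.9686]);x=np.array([.9686,-.2487]);O=np.array([554.1,95.1])
for cam in("top","wrist"):
    d=grab(cam); P=cloud(d); Z=P[...,2]; L=np.stack([(P[...,:2]-O)@x,(P[...,:2]-O)@y],-1)
    m=(abs(L[...,0])<28)&(abs(Z-38)<4)&(L[...,1]>-25)&(L[...,1]<20)
    if cam=="top": cv2.imwrite(f"pics/top_{sense()['t']:.1f}.png",cv2.resize(d["image"][175:300,110:320],None,fx=3,fy=3)[:,:,::-1])
    for t,m in(("pad",m),("block",(abs(L[...,0])<40)&(abs(Z-63)<4)&(L[...,1]>-100)&(L[...,1]<10))):
        if m.sum()>10: print(cam,t,m.sum(),np.percentile(L[m][:,1],[2,10,50,98]).round(1))
E
python3 pad.py
```

```text
t 18.15 tcp [510.7 302.   90.2] rad 122.2 lever(tcp) 0.032 psi-2.30 0.002 push 1.37 radial -0.37 Fz 0.95 w 30.6
top pad 88 [-9.7 -8.9 -5.1 19. ]
top block 727 [-69.6 -65.2 -43.5 -17.3]
```

Request:
arm_command(increments="0 0.5 0 0 0 0;0 0 0 0 0 0")

```text
t: 18.5
tcp_pos: [514.9, 304.6, 89.9]
orientation: [0.0, 0.408, 0.913, 0.0]
ft_force: [0.2, -0.0, 0.2]
gripper_width: 30.8
finger_force: 0.0
```

Request:
arm_command(increments="-0.04 -1.3 0 0 0 -0.1;-0.06 -1.2 0 0 0 -0.1;-0.06 -1.2 0 0 0 -0.1;-0.06 -1.2 0 0 0 -0.1;-0.06 -1.2 0 0 0 -0.1;-0.06 -1.2 0 0 0 -0.1")

```text
t: 19.25
tcp_pos: [477.4, 242.9, 90.1]
orientation: [0.0, 0.118, 0.993, 0.0]
ft_force: [1.3, 0.8, -1.8]
gripper_width: 30.5
finger_force: 0.5
```

```bash
python3 f.py
```

```text
t 19.25 tcp [477.4 242.9  90.1] rad 121.2 lever(tcp) 0.596 psi-2.30 0.605 push 1.11 radial -1.05 Fz -1.85 w 30.5
```

Request:
arm_command(increments="-0.06 -1.2 0 0 0 -0.1;-0.06 -1.2 0 0 0 -0.1;-0.06 -1.2 0 0 0 -0.1")

```text
t: 19.62
tcp_pos: [474.2, 207.2, 90.1]
orientation: [0.0, -0.032, 0.999, 0.0]
ft_force: [1.3, 1.7, -0.1]
gripper_width: 30.6
finger_force: 0.6
```

```bash
python3 f.py
```

```text
t 19.62 tcp [474.2 207.2  90.1] rad 120.9 lever(tcp) 0.893 psi-2.30 0.905 push 1.65 radial -1.35 Fz -0.09 w 30.6
```

Request:
arm_command(increments="-0.06 -1.2 0 0 0 -0.1;-0.06 -1.2 0 0 0 -0.1")

```text
t: 19.88
tcp_pos: [478.0, 183.4, 90.1]
orientation: [0.0, -0.131, 0.991, 0.0]
ft_force: [0.1, 1.6, 0.2]
gripper_width: 30.7
finger_force: 0.6
```

```bash
python3 f.py
```

```text
t 19.88 tcp [478.  183.4  90.1] rad 120.8 lever(tcp) 1.093 psi-2.30 1.105 push 1.5 radial -0.48 Fz 0.18 w 30.7
```

Request:
arm_command(increments="-0.06 -1.2 0 0 0 -0.1;-0.06 -1 0 0 0 -0.08;0 0 0 0 0 0")

```text
t: 20.25
tcp_pos: [485.8, 162.3, 89.8]
orientation: [-0.0, -0.217, 0.976, 0.0]
ft_force: [-0.1, 0.2, 0.4]
gripper_width: 30.6
finger_force: 0.2
```

```bash
python3 f.py; python3 pad.py
```

```text
t 20.25 tcp [485.8 162.3  89.8] rad 120.6 lever(tcp) 1.28 psi-2.30 1.28 push 0.26 radial 0.0 Fz 0.41 w 30.6
top block 230 [-73.2 -69.4 -47.8 -20.8]
wrist pad 2386 [-18.6 -17.9 -12.7  11.3]
wrist block 16624 [-70.3 -63.2 -41.7 -19.2]
```

Request:
arm_command(increments="-0.06 1.2 0 0 0 0.1;-0.06 1.2 0 0 0 0.1;-0.06 1.2 0 0 0 0.1;-0.06 1.2 0 0 0 0.1;-0.06 1.2 0 0 0 0.1;-0.06 1.2 0 0 0 0.1;-0.06 1.2 0 0 0 0.1;-0.06 1.2 0 0 0 0.1;-0.06 1.2 0 0 0 0.1;-0.06 1.2 0 0 0 0.1;-0.06 1.2 0 0 0 0.1;-0.06 1.2 0 0 0 0.1;-0.02 1 0 0 0 0.08;0 0.3 0 0 0 0;0 0 0 0 0 0")

```text
t: 22.22
tcp_pos: [516.2, 306.3, 89.8]
orientation: [0.0, 0.407, 0.913, -0.0]
ft_force: [0.3, -0.2, 0.2]
gripper_width: 30.5
finger_force: 0.0
```

```bash
python3 f.py
```

```text
t 22.23 tcp [516.2 306.3  89.8] rad 121.7 lever(tcp) -0.025 psi-2.30 0.004 push 0.05 radial -0.34 Fz 0.18 w 30.5
```

Request:
arm_command(increments="-0.04 -1.5 0 0 0 -0.1;-0.06 -1.2 0 0 0 -0.1;-0.06 -1.2 0 0 0 -0.1;-0.06 -1.2 0 0 0 -0.1")

```text
t: 22.72
tcp_pos: [485.3, 265.5, 90.0]
orientation: [0.0, 0.216, 0.976, 0.0]
ft_force: [1.7, 1.2, -0.6]
gripper_width: 31.1
finger_force: 0.7
```

```bash
python3 f.py
```

```text
t 22.73 tcp [485.3 265.5  90. ] rad 121.4 lever(tcp) 0.399 psi-2.30 0.406 push 1.8 radial -1.02 Fz -0.64 w 31.1
```

Request:
arm_command(increments="-0.06 -1.2 0 0 0 -0.1;-0.06 -1.2 0 0 0 -0.1")

```text
t: 22.98
tcp_pos: [477.6, 243.3, 90.1]
orientation: [0.0, 0.117, 0.993, 0.001]
ft_force: [1.4, 2.0, -1.8]
gripper_width: 30.7
finger_force: 1.3
```

```bash
python3 f.py
```

```text
t 22.98 tcp [477.6 243.3  90.1] rad 121.1 lever(tcp) 0.593 psi-2.30 0.606 push 2.31 radial -0.86 Fz -1.78 w 30.7
```

Request:
arm_command(increments="-0.06 -1.2 0 0 0 -0.1")

```text
t: 23.1
tcp_pos: [475.4, 231.7, 90.2]
orientation: [0.001, 0.068, 0.998, 0.001]
ft_force: [3.5, 2.3, -2.3]
gripper_width: 30.7
finger_force: 1.5
```

```bash
python3 f.py
```

```text
t 23.1 tcp [475.4 231.7  90.2] rad 121.0 lever(tcp) 0.691 psi-2.30 0.706 push 2.76 radial -3.12 Fz -2.29 w 30.7
```

Request:
arm_command(increments="-0.06 -1.2 0 0 0 -0.1")

```text
t: 23.22
tcp_pos: [474.4, 219.9, 90.2]
orientation: [0.001, 0.018, 1.0, 0.001]
ft_force: [2.7, 4.3, -2.2]
gripper_width: 30.8
finger_force: 1.8
```

```bash
python3 f.py
```

```text
t 23.23 tcp [474.4 219.9  90.2] rad 120.8 lever(tcp) 0.788 psi-2.30 0.807 push 4.4 radial -2.44 Fz -2.19 w 30.8
```

Request:
arm_command(increments="-0.06 -1.2 0 0 0 -0.1")

```text
t: 23.35
tcp_pos: [474.5, 208.2, 90.2]
orientation: [0.001, -0.033, 0.999, 0.001]
ft_force: [2.2, 4.8, -2.9]
gripper_width: 30.7
finger_force: 2.1
```

```bash
python3 f.py
```

```text
t 23.35 tcp [474.5 208.2  90.2] rad 120.7 lever(tcp) 0.886 psi-2.30 0.907 push 4.7 radial -2.38 Fz -2.86 w 30.7
```

Request:
arm_command(increments="-0.06 -1.2 0 0 0 -0.1")

```text
t: 23.48
tcp_pos: [475.7, 196.5, 90.3]
orientation: [0.001, -0.083, 0.997, 0.001]
ft_force: [0.8, 6.1, -2.0]
gripper_width: 31.1
finger_force: 2.5
```

```bash
python3 f.py
```

```text
t 23.48 tcp [475.7 196.5  90.3] rad 120.5 lever(tcp) 0.983 psi-2.30 1.007 push 5.92 radial -1.61 Fz -2.0 w 31.1
```

Request:
arm_command(increments="-0.06 -1.2 0 0 0 -0.1")

```text
t: 23.6
tcp_pos: [478.0, 184.9, 90.2]
orientation: [0.001, -0.132, 0.991, 0.001]
ft_force: [-0.4, 6.4, -3.8]
gripper_width: 30.9
finger_force: 2.7
```

```bash
python3 f.py
```

```text
t 23.6 tcp [478.  184.9  90.2] rad 120.4 lever(tcp) 1.081 psi-2.30 1.107 push 6.34 radial -1.17 Fz -3.83 w 30.9
```

Request:
arm_command(increments="-0.06 -1 0 0 0 -0.085")

```text
t: 23.72
tcp_pos: [480.8, 175.5, 90.2]
orientation: [0.0, -0.174, 0.985, 0.001]
ft_force: [-1.9, 6.5, -1.5]
gripper_width: 31.1
finger_force: 3.1
```

```bash
python3 f.py
```

```text
t 23.73 tcp [480.8 175.5  90.2] rad 120.3 lever(tcp) 1.163 psi-2.30 1.192 push 6.78 radial -0.27 Fz -1.46 w 31.1
```

Request:
arm_command(increments="-0.06 1.2 0 0 0 0.1;-0.06 1.2 0 0 0 0.1;-0.06 1.2 0 0 0 0.1;-0.06 1.2 0 0 0 0.1;-0.06 1.2 0 0 0 0.1;-0.06 1.2 0 0 0 0.1;-0.06 1.2 0 0 0 0.1;-0.06 1.2 0 0 0 0.1;-0.06 1.2 0 0 0 0.1;-0.06 1.2 0 0 0 0.1;-0.06 1.2 0 0 0 0.1;-0.03 1.2 0 0 0 0.09;0 0 0 0 0 0;0 0 0 0 0 0")

```text
t: 25.48
tcp_pos: [514.9, 305.3, 89.8]
orientation: [-0.0, 0.409, 0.913, -0.0]
ft_force: [-0.4, 0.3, 0.8]
gripper_width: 30.7
finger_force: 0.0
```

```bash
python3 f.py; python3 pad.py
```

```text
t 25.48 tcp [514.9 305.3  89.8] rad 121.8 lever(tcp) -0.012 psi-2.30 -0.001 push -0.07 radial 0.47 Fz 0.83 w 30.7
top pad 94 [-14.1 -12.7   0.   19.9]
top block 738 [-73.9 -69.7 -47.7 -20.9]
```

Request:
arm_command(increments="-0.04 -1.3 0 0 0 -0.1")

```text
t: 25.7
tcp_pos: [506.3, 297.1, 90.1]
orientation: [0.0, 0.362, 0.932, 0.001]
ft_force: [3.1, 1.0, -0.3]
gripper_width: 30.9
finger_force: 1.7
```

```bash
python3 f.py
```

```text
t 25.7 tcp [506.3 297.1  90.1] rad 121.9 lever(tcp) 0.085 psi-2.30 0.1 push 2.83 radial -1.55 Fz -0.26 w 30.9
```

Request:
arm_command(increments="-0.06 -1.2 0 0 0 -0.1")

```text
t: 25.82
tcp_pos: [498.0, 287.3, 90.0]
orientation: [0.0, 0.315, 0.949, 0.0]
ft_force: [-0.1, -0.5, -0.8]
gripper_width: 30.7
finger_force: 0.1
```

```bash
python3 f.py
```

```text
t 25.82 tcp [498.  287.3  90. ] rad 121.9 lever(tcp) 0.191 psi-2.30 0.201 push -0.47 radial -0.24 Fz -0.8 w 30.7
```

Request:
arm_command(increments="-0.03 -0.6 0 0 0 -0.05")

```text
t: 25.95
tcp_pos: [494.4, 281.8, 89.9]
orientation: [0.0, 0.292, 0.957, -0.0]
ft_force: [0.6, 1.0, -0.6]
gripper_width: 30.6
finger_force: 0.2
```

```bash
python3 f.py
```

```text
t 25.95 tcp [494.4 281.8  89.9] rad 121.6 lever(tcp) 0.245 psi-2.30 0.25 push 1.15 radial 0.05 Fz -0.62 w 30.6
```

Request:
arm_command(increments="-0.03 -0.6 0 0 0 -0.05")

```text
t: 26.08
tcp_pos: [491.5, 277.0, 90.0]
orientation: [0.0, 0.268, 0.963, -0.0]
ft_force: [0.6, 0.1, -0.8]
gripper_width: 30.7
finger_force: 0.2
```

```bash
python3 f.py
```

```text
t 26.07 tcp [491.5 277.   90. ] rad 121.4 lever(tcp) 0.292 psi-2.30 0.299 push 0.43 radial -0.48 Fz -0.84 w 30.7
```

Request:
arm_command(increments="-0.03 -0.6 0 0 0 -0.05")

```text
t: 26.2
tcp_pos: [488.6, 271.8, 90.0]
orientation: [0.0, 0.244, 0.97, 0.0]
ft_force: [0.3, 0.1, -0.2]
gripper_width: 30.7
finger_force: 0.2
```

```bash
python3 f.py
```

```text
t 26.2 tcp [488.6 271.8  90. ] rad 121.3 lever(tcp) 0.34 psi-2.30 0.349 push 0.23 radial -0.25 Fz -0.17 w 30.7
```

Request:
arm_command(increments="-0.03 -0.6 0 0 0 -0.05")

```text
t: 26.32
tcp_pos: [486.0, 266.4, 90.0]
orientation: [0.0, 0.219, 0.976, 0.0]
ft_force: [-0.3, -0.5, -0.1]
gripper_width: 30.7
finger_force: 0.2
```

```bash
python3 f.py
```

```text
t 26.32 tcp [486.  266.4  90. ] rad 121.1 lever(tcp) 0.39 psi-2.30 0.399 push -0.6 radial 0.09 Fz -0.15 w 30.7
```

Request:
arm_command(increments="-0.02 -0.4 0 0 0 -0.033")

```text
t: 26.45
tcp_pos: [484.6, 262.6, 89.9]
orientation: [0.0, 0.204, 0.979, -0.0]
ft_force: [0.4, -0.1, -0.2]
gripper_width: 30.7
finger_force: 0.2
```

```bash
python3 f.py
```

```text
t 26.45 tcp [484.6 262.6  89.9] rad 120.9 lever(tcp) 0.423 psi-2.30 0.432 push 0.02 radial -0.38 Fz -0.17 w 30.7
```

Request:
arm_command(increments="-0.02 -0.4 0 0 0 -0.033")

```text
t: 26.58
tcp_pos: [483.2, 259.2, 90.0]
orientation: [0.0, 0.187, 0.982, 0.0]
ft_force: [1.1, -0.2, 0.2]
gripper_width: 30.6
finger_force: 0.2
```

```bash
python3 f.py
```

```text
t 26.57 tcp [483.2 259.2  90. ] rad 120.7 lever(tcp) 0.454 psi-2.30 0.465 push 0.17 radial -1.07 Fz 0.19 w 30.6
```

Request:
arm_command(increments="-0.02 -0.4 0 0 0 -0.033")

```text
t: 26.7
tcp_pos: [482.0, 255.5, 89.9]
orientation: [0.0, 0.171, 0.985, 0.0]
ft_force: [-0.2, 0.1, 0.2]
gripper_width: 30.9
finger_force: 0.2
```

```bash
python3 f.py; python3 - <<'E'
from h import *
d=grab("wrist"); save(d,"pics/w9.png")
E
```

```text
t 26.7 tcp [482.  255.5  89.9] rad 120.6 lever(tcp) 0.486 psi-2.30 0.498 push -0.03 radial 0.24 Fz 0.2 w 30.9
```

View pics/w9.png

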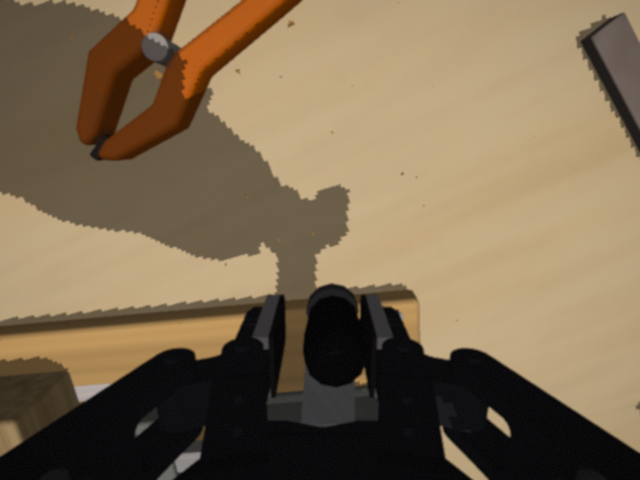

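The view shows the handle at (333,335) against the right, pushing finger, and the lever is still free. I'll continue the stroke in small steps.

Request:
arm_command(increments="-0.02 -0.4 0 0 0 -0.033")

```text
t: 26.88
tcp_pos: [480.9, 251.8, 89.9]
orientation: [0.0, 0.155, 0.988, 0.0]
ft_force: [-0.4, 1.3, 1.5]
gripper_width: 30.6
finger_force: 0.4
```

Request:
arm_command(increments="-0.02 -0.4 0 0 0 -0.033")

```text
t: 27.0
tcp_pos: [479.8, 248.2, 90.0]
orientation: [0.0, 0.138, 0.99, 0.0]
ft_force: [-0.1, 2.7, -1.6]
gripper_width: 30.7
finger_force: 1.3
```

```bash
python3 f.py
```

```text
t 27.0 tcp [479.8 248.2  90. ] rad 120.3 lever(tcp) 0.549 psi-2.30 0.564 push 2.58 radial 0.86 Fz -1.58 w 30.7
```

Request:
arm_command(increments="-0.02 -0.4 0 0 0 -0.033")

```text
t: 27.12
tcp_pos: [478.9, 244.6, 90.0]
orientation: [0.0, 0.122, 0.993, 0.001]
ft_force: [-0.1, 4.3, -2.5]
gripper_width: 30.9
finger_force: 2.0
```

Request:
arm_command(increments="-0.02 -0.4 0 0 0 -0.033")

```text
t: 27.25
tcp_pos: [478.0, 240.8, 90.0]
orientation: [0.0, 0.105, 0.994, 0.001]
ft_force: [-0.6, 4.9, -1.3]
gripper_width: 30.9
finger_force: 2.6
```

```bash
python3 f.py
```

```text
t 27.25 tcp [478.  240.8  90. ] rad 120.2 lever(tcp) 0.612 psi-2.30 0.631 push 4.67 radial 1.7 Fz -1.32 w 30.9
```

Request:
arm_command(increments="-0.02 -0.4 0 0 0 -0.033")

```text
t: 27.38
tcp_pos: [477.2, 237.0, 90.0]
orientation: [-0.0, 0.089, 0.996, 0.001]
ft_force: [-0.7, 5.9, -1.3]
gripper_width: 31.0
finger_force: 2.8
```

Request:
arm_command(increments="-0.02 -0.4 0 0 0 -0.033")

```text
t: 27.5
tcp_pos: [476.6, 233.1, 90.0]
orientation: [-0.0, 0.072, 0.997, 0.001]
ft_force: [-0.4, 5.3, -1.4]
gripper_width: 30.8
finger_force: 2.9
```

```bash
python3 f.py
```

```text
t 27.5 tcp [476.6 233.1  90. ] rad 120.0 lever(tcp) 0.677 psi-2.30 0.697 push 5.12 radial 1.23 Fz -1.42 w 30.8
```

I'm past the engagement plateau. The load at the handle is about 5.3 N, which means the clamp holds roughly 55–60 N. Another notch would bring it near 95 N, so I'm stopping here. The part notch will drop back on the return. Now I'll park the lever.

Request:
arm_command(increments="-0.06 1.2 0 0 0 0.1;-0.06 1.2 0 0 0 0.1;-0.06 1.2 0 0 0 0.1;-0.06 1.2 0 0 0 0.1;-0.06 1.2 0 0 0 0.1;-0.06 1.2 0 0 0 0.1;-0.03 1 0 0 0 0.09;0 0.4 0 0 0 0;0 0 0 0 0 0")

```text
t: 28.62
tcp_pos: [517.7, 305.6, 89.7]
orientation: [-0.0, 0.406, 0.914, -0.0]
ft_force: [-0.7, 0.9, -0.1]
gripper_width: 30.5
finger_force: 0.0
```

```bash
python3 f.py
```

```text
t 28.62 tcp [517.7 305.6  89.7] rad 120.2 lever(tcp) -0.031 psi-2.30 0.006 push 0.06 radial 1.11 Fz -0.09 w 30.5
```

Request:
arm_command(increments="0 0.2 0 0 0 0;0 0 0 0 0 0")

```text
t: 28.88
tcp_pos: [519.2, 307.0, 89.8]
orientation: [0.0, 0.407, 0.914, -0.0]
ft_force: [-0.0, -0.5, 0.1]
gripper_width: 30.8
finger_force: 0.1
```

```bash
python3 f.py
```

```text
t 28.88 tcp [519.2 307.   89.8] rad 120.3 lever(tcp) -0.048 psi-2.30 0.004 push -0.32 radial -0.34 Fz 0.13 w 30.8
```

Request:
arm_command(increments="0 0.2 0 0 0 0;0 0.1 0 0 0 0")

```text
t: 29.12
tcp_pos: [520.5, 308.4, 89.7]
orientation: [-0.0, 0.407, 0.914, -0.001]
ft_force: [-6.1, -4.7, 5.1]
gripper_width: 30.8
finger_force: 3.7
```

Request:
arm_command(increments="0 0.2 0 0 0 0;0 0.1 0 0 0 0")

```text
t: 29.38
tcp_pos: [520.7, 308.6, 89.4]
orientation: [-0.001, 0.407, 0.914, -0.004]
ft_force: [-12.2, -11.3, 13.6]
gripper_width: 31.1
finger_force: 8.8
```

```bash
python3 f.py
```

```text
t 29.38 tcp [520.7 308.6  89.4] rad 120.7 lever(tcp) -0.066 psi-2.30 0.004 push -16.6 radial -1.39 Fz 13.64 w 31.1
```

The stop is felt. I'll back off to centre on the handle, open a little, lift clear and look.

Request:
arm_command(increments="0 -0.5 0 0 0 0;0 -0.3 0 0 0 0;0 0 0 0 0 0", hand=0.5)

```text
t: 29.75
tcp_pos: [517.9, 306.1, 90.0]
orientation: [0.0, 0.407, 0.914, 0.0]
ft_force: [0.4, 0.3, 0.4]
gripper_width: 42.6
finger_force: 0.0
```

Request:
arm_command(increments="0 0 -1 0 0 0;0 0 -3 0 0 0;0 0 -4 0 0 0;0 0 -4 0 0 0;-3 0 -2 0 0 0;-4 0 0 0 0 0;0 0 0 0 0 0;0 0 0 0 0 0")

```text
t: 30.75
tcp_pos: [564.2, 254.5, 230.2]
orientation: [-0.0, 0.407, 0.914, 0.0]
ft_force: [0.1, -0.6, -0.2]
gripper_width: 42.6
finger_force: 0.0
```

```bash
python3 f.py; python3 hd.py; python3 - <<'E'
from h import *
pv=np.array([594.4,215]); 
d=grab("top"); cv2.imwrite("pics/tfin.png",cv2.resize(d["image"][110:350,110:510],None,fx=2,fy=2)[:,:,::-1])
P=cloud(d);Z=P[...,2]; P0=cloud(dict(np.load("top0.npz")))
for n,(u0,u1,v0,v1,lo,hi) in dict(tin2=(425,460,160,198,40,70),tin=(470,506,185,220,45,75),tape=(318,375,290,348,12,40),walnut=(208,280,120,155,10,30)).items():
    f=lambda Q:Q[v0:v1,u0:u1][(Q[v0:v1,u0:u1,2]>lo)&(Q[v0:v1,u0:u1,2]<hi)].mean(0).round(1)
    print(n,f(P0),f(P))
E
```

```text
t 30.75 tcp [564.2 254.5 230.2] rad 51.3 lever(tcp) -0.085 psi-2.30 0.004 push -0.32 radial -0.51 Fz -0.22 w 42.6
[564.2 254.5 230.2] 2.3038817005514223 42.622051331495754 [-0.04  0.5  -0.66  1.6   0.32  1.15 -0.04]
99 873 [517.1 305.1 105.6] [[507.7 295.5 100.6]
 [526.7 314.5 108.4]] (517.150146484375, 304.9419250488281) 10.903803825378418
104 697 [517.1 305.1 106.3] [[508.6 296.4 104.1]
 [525.7 313.4 108.4]] (517.1182250976562, 304.82733154296875) 10.138158798217773
lever 5197
tin2 [ 696.4 -398.1   57.6] [ 696.3 -398.1   57.5]
tin [ 637.1 -508.1   56.4] [ 637.1 -508.1   56.2]
tape [ 343.2 -176.1   25.1] [ 343.1 -176.2   25.1]
walnut [787.   97.   20.2] [787.   97.4  20.2]
```

View pics/tfin.png

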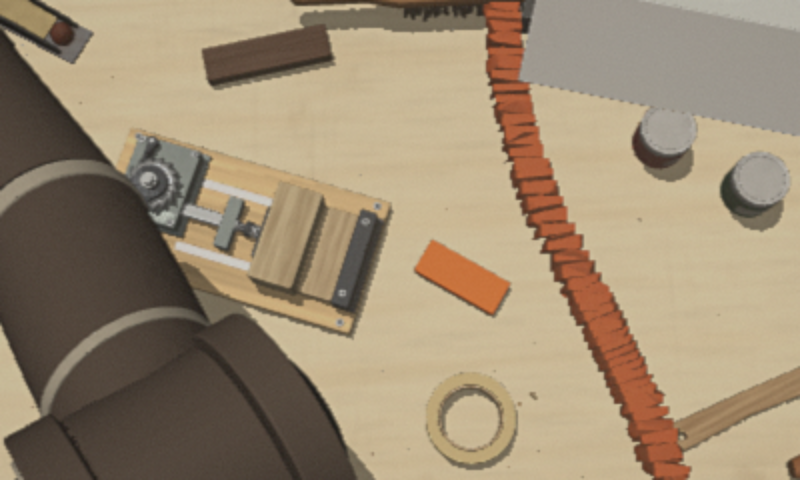

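The final view shows the block at crop (288,235) tight against the strip at (332,253), which sits against the stop. The tins, tape and walnut offcut are unmoved. The handle is at its outer stop at (517,305) mm, and the robot is clear. Handing in.

```bash
python3 -c "
from plant import close_job; print(close_job())"
```

```text
the job is handed in; nothing more can be done
None
```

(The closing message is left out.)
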